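# Centre-punch both ends of the slotted rails: set, punch, turn end for end, punch again

### The job

Centre-punch both ends of every aluminium rail in the jig, the red ends first: slide all the rails along the grooves until the red dots sit right beneath the punch points (a rail lying the wrong way round must be lifted out and turned), then press the red knob fully down and let it come up. Then lift each rail out, turn it end for end without hitting the bridge, lay it back in a groove and slide it until its blue dot sits right beneath the punch point, the rest of the rail on the board, and press the knob fully again. Leave the rails lying like that and the other things on the bench undisturbed.

Things in the scene. Friction and masses are not known exactly. Their poses are not given: they have to be found in the camera images.
- jig: fixed marking jig, its place and yaw vary: board x = -115..115, y = -135..165 mm with four straight grooves along its y, light wooden ridges between, a punch bridge across them near its +y end. Origin on the table top, midway between the inner grooves; +z up. Grooves at x = -81, -27, 27, 81 mm, 25 mm wide at the floor (58 mm above the table), flaring to 33 mm at the ridge tops (68 mm); it stands on legs
- press (a joint): downward travel of the sprung punch bar (m): 0 at rest, 0.008 fully down, about 4 N on the knob; it springs back. The bridge is this dark steel bar: jig x = -118..118, y = 107..133 mm, underside 104 and top 126 mm above the table, on posts at x = -105 and 105 mm, 144 mm high. Fully down its points still hang 1 mm over the rails
- press_knob (a point): centre of the top face of the red mushroom knob (44 mm across, flat top 32 mm across) in the middle of the punch bar, pressed to push the bar down; 154 mm above the table at rest
- punch_1 (a point): point of the steel centre punch over groove 1 (at jig x = -81 mm, y = 120 mm), with the bar at rest, 93 mm above the table; it keeps its place sideways. Axes as the jig's
- punch_2 (a point): point of the steel centre punch over groove 2 (at jig x = -27 mm, y = 120 mm), with the bar at rest, 93 mm above the table; it keeps its place sideways. Axes as the jig's
- punch_3 (a point): point of the steel centre punch over groove 3 (at jig x = 27 mm, y = 120 mm), with the bar at rest, 93 mm above the table; it keeps its place sideways. Axes as the jig's
- punch_4 (a point): point of the steel centre punch over groove 4 (at jig x = 81 mm, y = 120 mm), with the bar at rest, 93 mm above the table; it keeps its place sideways. Axes as the jig's
- rail_1_centre (a point): centre (half-way up) of a slotted aluminium rail, 200 mm long (x), 20 mm wide (y), 26 mm high (z), about 0.16 kg; +x points to its red-capped end, -x to its blue-capped end. Starts lying in a groove, either way round, with 2.5 mm of play each side, its top 84 mm above the table; grooves are 54 mm apart, 34 mm between neighbouring rails. May be absent
- rail_1_red (a point): the red mark of that rail: a red dot with a black cross on a white label on its top face, on its centre line, 35 mm from the red-capped end (65 mm from the centre towards +x). Axes as the rail's
- rail_1_blue (a point): the blue mark of that rail: a blue dot with a black cross on a white label on its top face, on its centre line, 35 mm from the blue-capped end (65 mm from the centre towards -x). Axes as the rail's
- rail_2_centre (a point): centre (half-way up) of a slotted aluminium rail, 200 mm long (x), 20 mm wide (y), 26 mm high (z), about 0.16 kg; +x points to its red-capped end, -x to its blue-capped end. Starts lying in a groove, either way round, with 2.5 mm of play each side, its top 84 mm above the table; grooves are 54 mm apart, 34 mm between neighbouring rails. May be absent
- rail_2_red (a point): the red mark of that rail: a red dot with a black cross on a white label on its top face, on its centre line, 35 mm from the red-capped end (65 mm from the centre towards +x). Axes as the rail's
- rail_2_blue (a point): the blue mark of that rail: a blue dot with a black cross on a white label on its top face, on its centre line, 35 mm from the blue-capped end (65 mm from the centre towards -x). Axes as the rail's
- rail_3_centre (a point): centre (half-way up) of a slotted aluminium rail, 200 mm long (x), 20 mm wide (y), 26 mm high (z), about 0.16 kg; +x points to its red-capped end, -x to its blue-capped end. Starts lying in a groove, either way round, with 2.5 mm of play each side, its top 84 mm above the table; grooves are 54 mm apart, 34 mm between neighbouring rails. May be absent
- rail_3_red (a point): the red mark of that rail: a red dot with a black cross on a white label on its top face, on its centre line, 35 mm from the red-capped end (65 mm from the centre towards +x). Axes as the rail's
- rail_3_blue (a point): the blue mark of that rail: a blue dot with a black cross on a white label on its top face, on its centre line, 35 mm from the blue-capped end (65 mm from the centre towards -x). Axes as the rail's
- rail_4_centre (a point): centre (half-way up) of a slotted aluminium rail, 200 mm long (x), 20 mm wide (y), 26 mm high (z), about 0.16 kg; +x points to its red-capped end, -x to its blue-capped end. Starts lying in a groove, either way round, with 2.5 mm of play each side, its top 84 mm above the table; grooves are 54 mm apart, 34 mm between neighbouring rails. May be absent
- rail_4_red (a point): the red mark of that rail: a red dot with a black cross on a white label on its top face, on its centre line, 35 mm from the red-capped end (65 mm from the centre towards +x). Axes as the rail's
- rail_4_blue (a point): the blue mark of that rail: a blue dot with a black cross on a white label on its top face, on its centre line, 35 mm from the blue-capped end (65 mm from the centre towards -x). Axes as the rail's
- controller: small controller board between clear plates, 70 x 106 x 52 mm; bystander, origin at the centre of its underside
- screw_jar: glass jar of screws with a red lid, 58 mm across, 80 mm high; bystander, origin at the centre of its underside
- multimeter: yellow and black multimeter, 142 x 70 x 41 mm, lying on its back; bystander, origin at the centre of its underside
- tape_black: small roll of black tape, 55 mm across, 19 mm high; bystander, origin at the centre of its underside
- screwdriver_yel: yellow screwdriver, 25 x 184 x 25 mm, lying; bystander, origin at the centre of its underside

How it is judged:
By the outcome, as a careful person would: the job done as asked, in the order asked, and still so for the second after the job is handed in, with the robot touching nothing.
Of rail_1, rail_2, rail_3, rail_4 only 2 to 3 are there at a start; the rules pass over those that are not, and their reading is None.
At some moment in a run one of rail_1, rail_2, rail_3, rail_4 may be knocked a few centimetres aside while the robot is not near it.
It also fails if it takes over 210 s, if anything falls off the work surface, if the arm or the gripper's body presses on something with over 40 N, if the wrist force passes 120 N, or if a joint passes its speed limit or range.

### The arm

A 6-joint arm with a two-finger parallel gripper is mounted at the origin on a cart in front of the work surface, level with it; the furniture and walls round the work are solid. World frame = base frame: x ahead of the robot, y to its left, z up, the work surface at z = 0. Lengths are in m, angles in rad, forces in N, time in s.
With the tool pointing down it reaches from about 0.35 to 0.775 m from the base axis. Payload 7.3 kg.
Tool frame: the origin (TCP) lies on the centre line of the jaws, within the pads' length; the fingertips stand 17 mm ahead of it and the grasp point (between the pads) lies 2 mm behind it (robot.tip_extent is the distance from the TCP to the fingertips, in m); z points along the fingers, y is the line along which they close (so a half turn about z gives the same grasp; the last joint's range is limited). The gripper opens to 92 mm and grips with 3 to 60 N. Pads are 19 mm wide; open, the fingers measure 130 mm over their backs; the gripper's body (75 mm by 190 mm) begins 47 mm behind the grasp point.
Start: joints at [-1.33, 0.342, 1.524, -0, 1.275, -0.146], TCP at [0.198, -0.486, 0.244] pointing down, gripper open.
Joint ranges: [-2.53, 2.53], [-0.77, 2.02], [0.04, 2.7], [-1, 4.14], [0.28, 2.66], [-3.11, 3.11]. Speed limits (rad/s): [2.57, 2.57, 3.14, 3.14, 3.14, 3.14].

### API

Orientations are given as [roll, pitch, yaw] about the fixed x, y, z axes, in that order (R = Rz(yaw) Ry(pitch) Rx(roll)).
In Python, from cell import robot gives the robot as it stands.
- The arm moves only by the tool step_arm, never from a script. Its argument "motion" is a list of rows, each a list of 2 entries, a list of its own where there are three numbers: the shift along the tool's x, y, z in units of 60 mm (1.0 is 60 mm), then the turn about the tool's z in rad. In form: [[[x, y, z], spin], ...]. A call has 1 to 10 rows; each row is the pose to reach, as a shift and turn from the pose commanded when the call began, along the tool's axes at that moment; what a row does not reach only later rows make up. A row lasts 1/8 s, in which the tool goes at most 62.5 mm and 10.7 degrees, less where a joint would pass 70% of its speed; a pose out of reach is approached as far as the arm can. A call with a gripper value outside its range is refused whole. "hand" is the closure in counts, from 0 (fully open) to 255 (shut), set as the call begins (left out, the last holds). The fingers move at their own pace and stop on an object; "squeeze" is the grip in N (left out, the last holds). Time passes only in rows, so rows that repeat a pose let the fingers close. It gives the time, the measured TCP pose, the force, the opening and the grip force at its end, in the units of the state.
- robot.observe(): the state, without advancing time (a new reading comes with each control period).
- robot.read_camera(name): name is "scene" or "side" or "wrist"; returns a dict with "pixels" (400x640x3 uint8, red, green, blue), "intrinsics" (3x3 intrinsics, pixels), "k1" (the pictures are not rectified: a ray, as slopes to the right and down, at radius r is drawn at 1 + k1 r^2 times it, then the intrinsics apply), "xyz" and "rotation" of the camera in the world; the wrist camera has in their place "T_tool_cam" (4x4, takes a point from camera to tool coordinates, whose origin is the TCP and whose axes are the flange's). Camera axes: x right, y up, looking along -z (the intrinsics and any distortion apply to the point x, -y, -z); pixel columns grow to the right and rows downward; lengths in m; the calibration is good to about 2 mm. A picture is of the moment at which its call begins: read the wrist's pose just before it. There is no depth.
- robot.hand_in(): hands the job in; it is judged then, once.
The state is a dict: "time": time; "qpos": joint angles; "qvel": joint speeds; "joint_efforts": joint torques, N m; "tool_pos": TCP position; "tool_rot": TCP orientation; "contact_force": force on the tool from outside, world axes, zero at the start; "torque": the same for the moment, N m; "opening": finger opening in m; "grip_force": force on a finger pad.
Only numpy, scipy, OpenCV 4.12 (cv2) and the standard library are available. Lean on these libraries where they do the work, as an engineer would, in place of code of your own. Each camera call takes 0.05 s, during which the arm holds its last target. There are 200 camera calls.

## Working session

There is one attempt and no reset: what is moved stays moved. The work goes in short steps, Python scripts to look and compute and a tool call to move; the robot and the scene stay as the last step left them, time stands still between calls to the robot, and variables do not carry over. Pictures are saved under pics/ and viewed, at most 14 in all, crops included, and the job is handed in when it is done.

Besides the shell and the picture viewer there is one more tool, called after "Request:" as name([rows], argument=value, ...), one row to a line, values as JSON. step_arm: Moves the arm, as the interface text tells. Its arguments: {"type":"object","properties":{"motion":{"type":"array"},"hand":{"type":"number"},"squeeze":{"type":"number"}},"required":["motion"]}

```bash
mkdir -p pics; ls
cat > h.py <<'E'
import numpy as np, cv2
from scipy.spatial.transform import Rotation as R
from cell import robot
def cam(name):
    s=robot.observe(); c=robot.read_camera(name)
    if name=="wrist":
        T=np.eye(4); T[:3,:3]=R.from_euler('xyz',s['tool_rot']).as_matrix(); T[:3,3]=s['tool_pos']
        W=T@np.array(c['T_tool_cam']); c['xyz']=W[:3,3]; c['rotation']=W[:3,:3]
    c['rotation']=np.array(c['rotation']); c['xyz']=np.array(c['xyz'])
    return c
def save(c,f): cv2.imwrite('pics/'+f,np.array(c['pixels'])[:,:,::-1])
def ray(c,px):
    K=np.array(c['intrinsics']); u=(px[0]-K[0,2])/K[0,0]; v=(px[1]-K[1,2])/K[1,1]
    rd=np.hypot(u,v); r=rd
    for _ in range(30): r=rd/(1+c['k1']*r*r)
    f=r/rd if rd>0 else 1
    return c['rotation']@np.array([u*f,-v*f,-1])
def at(c,px,z):
    d=ray(c,px); return c['xyz']+d*(z-c['xyz'][2])/d[2]
def proj(c,P):
    p=c['rotation'].T@(np.array(P)-c['xyz']); u,v=p[0]/-p[2],-p[1]/-p[2]
    f=1+c['k1']*(u*u+v*v); K=np.array(c['intrinsics'])
    return np.array([K[0,0]*u*f+K[0,2],K[1,1]*v*f+K[1,2]])
E
python3 - <<'E'
from h import *
s=robot.observe(); print(s['time'],s['tool_pos'],s['tool_rot'],s['opening'])
for n in ['scene','side','wrist']:
    c=cam(n); save(c,n+'0.png'); print(n,c['xyz'],c['rotation'][:,2])
E
```

```text
pics
0.0 [ 0.19797542 -0.48583038  0.24303657] [-3.14006365e+00 -2.38798626e-04  3.86805296e-01] 0.09178336208355904Traceback (most recent call last):
  File "<stdin>", line 4, in <module>
IndexError: too many indices for array: array is 1-dimensional, but 2 were indexed
```

```bash
sed -i "s/    c\['rotation'\]=np.array(c\['rotation'\]); /    r=np.array(c['rotation']); c['rotation']=r if r.ndim==2 else R.from_euler('xyz',r).as_matrix(); /" h.py
python3 - <<'E'
from h import *
for n in ['scene','side','wrist']:
    c=robot.read_camera(n); print({k:v for k,v in c.items() if k!='pixels'})
    c=cam(n); save(c,n+'0.png'); print(n,c['xyz'],c['rotation'][:,2])
E
```

```text
{'intrinsics': array([[507.19113113,   0.        , 322.66528001],
       [  0.        , 507.19113113, 206.9107488 ],
       [  0.        ,   0.        ,   1.        ]]), 'k1': -0.05622269751946571, 'xyz': array([-0.24935217, -1.17212612,  0.82020896]), 'rotation': array([ 1.10469167,  0.00773881, -0.68460091])}
scene [-0.24935217 -1.17212612  0.82020896] [-0.5622127  -0.69423319  0.44939643]
{'intrinsics': array([[430.45505552,   0.        , 318.16742823],
       [  0.        , 430.45505552, 201.94576354],
       [  0.        ,   0.        ,   1.        ]]), 'k1': 0.028518540744182582, 'xyz': array([0.54133823, 1.03627208, 0.96374109]), 'rotation': array([ 0.94571867, -0.0044764 , -3.07842418])}
side [0.54133823 1.03627208 0.96374109] [-0.04857619  0.80946569  0.58515439]
{'intrinsics': array([[307.40779041,   0.        , 319.16638724],
       [  0.        , 307.40779041, 196.22667171],
       [  0.        ,   0.        ,   1.        ]]), 'k1': -0.028112059198603895, 'T_tool_cam': array([[ 1.70452652e-04,  9.67823670e-01,  2.51629319e-01,
         6.72088259e-02],
       [ 9.99999960e-01, -1.08568301e-04, -2.59817395e-04,
         1.06755171e-04],
       [-2.24138458e-04,  2.51629353e-01, -9.67823650e-01,
        -1.41065594e-01],
       [ 0.00000000e+00,  0.00000000e+00,  0.00000000e+00,
         1.00000000e+00]])}
wrist [ 0.26033019 -0.46091268  0.38455786] [0.23308648 0.09474891 0.96782919]
```

View pics/scene0.png

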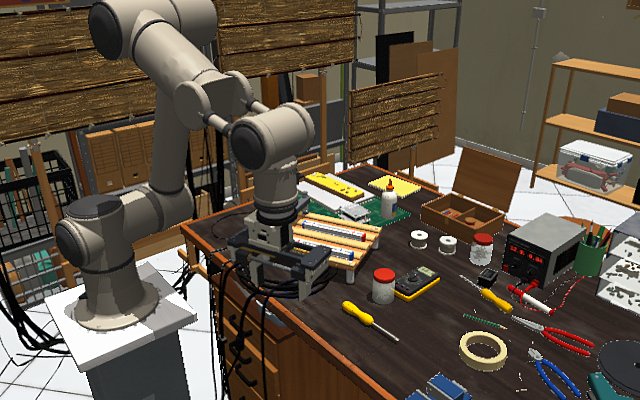

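View pics/side0.png

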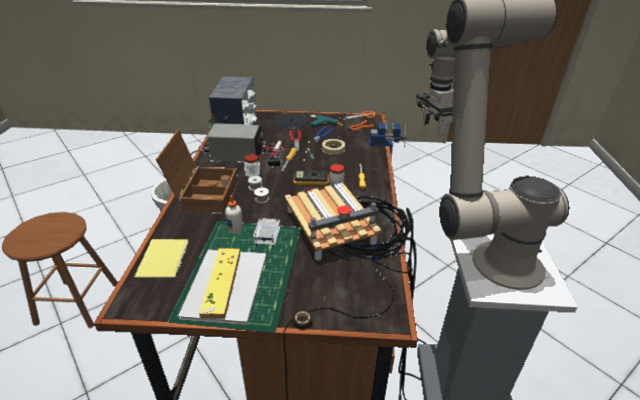

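Run:
```python
from h import *
c=cam('side')
im=np.array(c['pixels'])[:,:,::-1]
cv2.imwrite('pics/sidecrop.png',cv2.resize(im[165:275,270:400],None,fx=5,fy=5,interpolation=cv2.INTER_CUBIC))
print(at(c,(344,210),.154),at(c,(312,222),.126),at(c,(376,207),.126))
```

```text
[ 0.52505335 -0.0464271   0.154     ] [ 0.62334421 -0.0144311   0.126     ] [ 0.42018569 -0.10750738  0.126     ]
```

View pics/sidecrop.png

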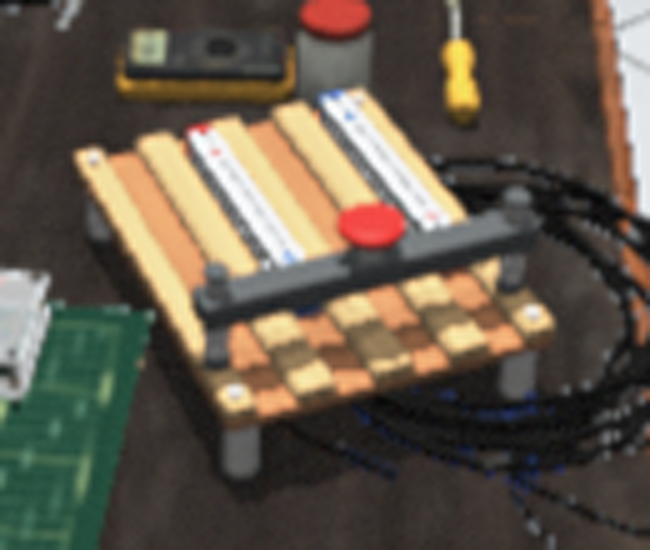

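Request:
step_arm([
  [[0,0,-0.95],0],
  [[7.87,-3.24,-0.95],-1.61],
  [[7.87,-3.24,-0.95],-1.61],
  [[7.87,-3.24,-0.95],-1.61],
  [[7.87,-3.24,-0.95],-1.61],
  [[7.87,-3.24,-0.95],-1.61],
  [[7.87,-3.24,-0.95],-1.61],
  [[7.87,-3.24,-0.95],-1.61],
  [[7.87,-3.24,-0.95],-1.61],
  [[7.87,-3.24,-0.95],-1.61],
], hand=0)

```text
time: 1.65
tool_pos: [0.564, -0.1247, 0.3001]
tool_rot: [3.141, -0.001, 2.006]
contact_force: [0.2, -0.8, -0.6]
opening: 0.0917
grip_force: 0.0
```

Request:
step_arm([
  [[0,0,0],0],
  [[0,0,0],0],
  [[0,0,0],0],
])

```text
time: 2.02
tool_pos: [0.5615, -0.129, 0.301]
tool_rot: [3.142, 0.0, 1.994]
contact_force: [1.0, 0.2, 0.0]
opening: 0.0917
grip_force: 0.0
```

Run:
```python
from h import *
s=robot.observe(); print(s['time'],s['tool_pos'],s['tool_rot'],s['qpos'])
c=cam('wrist'); save(c,'w1.png')
```

```text
2.025 [ 0.56149482 -0.12898041  0.30095268] [3.14154580e+00 2.96587819e-04 1.99402492e+00] [-3.58701862e-01  4.02842640e-01  1.27433989e+00 -1.78445676e-04
  1.46416789e+00 -7.81911487e-01]
```

View pics/w1.png

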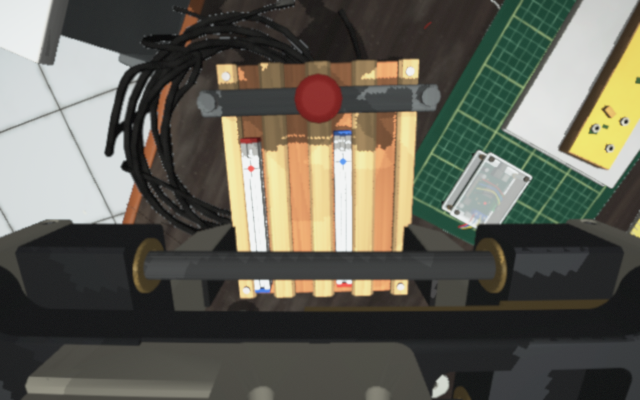

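```bash
cat >> h.py <<'E'
def blob(c,near,rad,kind):
    im=np.array(c['pixels']).astype(int); r,g,b=im[...,0],im[...,1],im[...,2]
    m=(r>g+45)&(r>b+45) if kind=='red' else (b>r+45)&(b>g+25) 
    yy,xx=np.mgrid[:400,:640]; m&=np.hypot(xx-near[0],yy-near[1])<rad
    w=m*(np.abs(r-b))
    return np.array([(w*xx).sum(),(w*yy).sum()])/max(w.sum(),1),m.sum()
E
python3 - <<'E'
from h import *
c=cam('wrist')
k,n=blob(c,(318,98),28,'red'); print('knob',k,n,at(c,k,.154))
P=[at(c,p,.068) for p in [(225,76),(409,72),(400,287),(246,290)]]
for p in P: print(p[:2])
d=P[1]-P[0]; e=P[2]-P[3]; print(np.linalg.norm(d),np.linalg.norm(e),np.degrees(np.arctan2(d[1],d[0])),np.degrees(np.arctan2(e[1],e[0])))
f=P[0]-P[3];g=P[1]-P[2]; print(np.linalg.norm(f),np.linalg.norm(g),[np.degrees(np.arctan2(-v[0],v[1])) for v in (f,g)])
print('bar posts',at(c,(209,102),.144),at(c,(428,97),.144))
for px,kd in [((251,169),'red'),((343,161),'blue')]:
    q,n=blob(c,px,7,kd); print(kd,q,n,at(c,q,.084))
for px in [(251,139),(343,132)]: print(at(c,px,.084))
E
```

```text
knob [317.93981048  97.8718127 ] 1829 [ 0.52614065 -0.05348143  0.154     ]
[ 0.41656759 -0.07088165]
[0.60712484 0.01978649]
[ 0.7274344  -0.22801293]
[ 0.5369562  -0.31895665]
0.21102790561531518 0.21107512470493198 25.44534890832196 25.522118061565465
0.2757437641113768 0.2754613252372654 [np.float64(25.886890014645466), np.float64(25.897125177991235)]
bar posts [ 0.43458634 -0.09786564  0.144     ] [ 0.61869858 -0.00992406  0.144     ]
red [250.4361611  168.12253642] 32 [ 0.4842632  -0.15477595  0.084     ]
blue [342.49898344 161.04182399] 32 [ 0.57947685 -0.10270328  0.084     ]
[ 0.47263069 -0.1229016   0.084     ]
[ 0.56572959 -0.07232863  0.084     ]
```

```bash
cat >> h.py <<'E'
O=np.array([.5783,-.1622]); YJ=.4485
def jig(P): 
    d=np.array(P)[:2]-O; c,s=np.cos(YJ),np.sin(YJ); return 1000*np.array([c*d[0]+s*d[1],-s*d[0]+c*d[1]])
def mv(x,y,z,side=None):
    """jig mm target (z mm above table) -> tool shift units, spin"""
    s=robot.observe(); c,sn=np.cos(YJ),np.sin(YJ); x/=1000;y/=1000
    W=np.array([O[0]+c*x-sn*y,O[1]+sn*x+c*y,z/1000])
    Rm=R.from_euler('xyz',s['tool_rot']).as_matrix()
    t=Rm.T@(W-np.array(s['tool_pos']))/.06
    yaw=s['tool_rot'][2]; ty=YJ+np.pi/2 if side=='A' else YJ-np.pi/2 if side=='B' else yaw
    print(np.round(t,3),'spin',round(yaw-ty,3),'now jig',jig(s['tool_pos']).round(1),round(s['tool_pos'][2]*1000,1),'t',s['time'],'open',round(s['opening']*1000,1))
E
python3 - <<'E'
from h import *
mv(27,-12,110,'A'); mv(27,-12,87,'A')
E
```

```text
[-0.809  0.479  3.183] spin -0.025 now jig [-0.5 37.3] 301.0 t 2.125 open 91.8
[-0.809  0.479  3.567] spin -0.025 now jig [-0.5 37.3] 301.0 t 2.125 open 91.8
```

Request:
step_arm([
  [[-0.81,0.48,1.0],-0.025],
  [[-0.81,0.48,2.0],-0.025],
  [[-0.81,0.48,2.8],-0.025],
  [[-0.81,0.48,3.1],-0.025],
  [[-0.81,0.48,3.35],-0.025],
  [[-0.81,0.48,3.5],-0.025],
  [[-0.81,0.48,3.57],-0.025],
  [[-0.81,0.48,3.57],-0.025],
  [[-0.81,0.48,3.57],-0.025],
], hand=140, squeeze=25)

```text
time: 3.25
tool_pos: [0.6088, -0.1605, 0.0874]
tool_rot: [3.141, 0.001, 2.022]
contact_force: [0.3, 0.2, 0.8]
opening: 0.0412
grip_force: 0.0
```

Run:
```python
from h import *
mv(27,-12,87,'A')
c=cam('wrist'); save(c,'w2.png')
```

```text
[-0.004 -0.02   0.006] spin 0.003 now jig [ 28.2 -11.7] 87.4 t 3.25 open 41.2
```

View pics/w2.png

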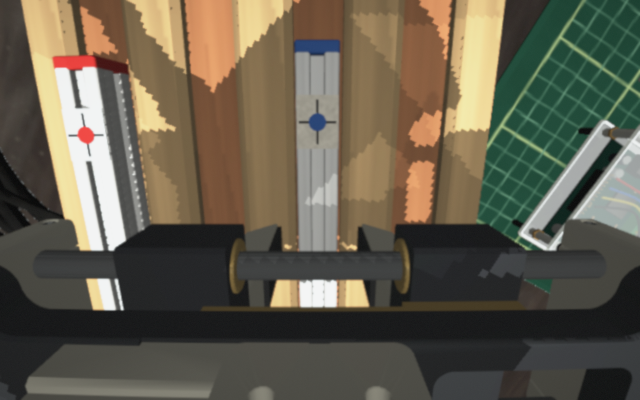

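Request:
step_arm([
  [[0,0,0],0],
  [[0,0,0],0],
  [[0,0,0],0],
  [[0,0,0],0],
  [[0,0,0],0],
  [[0,0,0],0],
], hand=255, squeeze=30)

```text
time: 4.05
tool_pos: [0.6084, -0.1604, 0.0866]
tool_rot: [3.142, 0.0, 2.022]
contact_force: [-1.3, 0.7, 2.2]
opening: 0.0196
grip_force: 30.0
```

Run:
```python
from h import *
s=robot.observe(); print(s['opening'],s['grip_force'],s['tool_pos'],s['contact_force'])
c=cam('wrist')
for px,k in [((317,122),'blue'),((86,134),'red')]:
    q,n=blob(c,px,12,k); P=at(c,q,.084); print(k,q,n,jig(P))
mv(27,-12,87,'A')
```

```text
0.019633206730204553 29.99983012676239 [ 0.6083894  -0.16044827  0.08660589] [-1.27125659  0.69067637  2.16545356]
blue [318.77480545 122.31329906] 207 [27.36097246 53.18139787]
red [ 85.28027612 135.39456431] 231 [-81.7357384   47.49326873]
[-0.009 -0.014 -0.006] spin 0.003 now jig [ 27.8 -11.5] 86.6 t 4.1 open 19.4
```

Request:
step_arm([
  [[0,0,-0.4],0],
  [[0,0,-1.0],0],
  [[-0.6,0,-1.1],0.15],
  [[-0.6,0,-1.1],0.34],
  [[-0.6,0,-1.1],0.52],
  [[-0.6,0,-1.1],0.7],
  [[-0.6,0,-1.1],0.88],
  [[-0.6,0,-1.1],1.06],
  [[-0.6,0,-1.1],1.24],
  [[-0.6,0,-1.1],1.42],
])

```text
time: 5.35
tool_pos: [0.6238, -0.1927, 0.1518]
tool_rot: [-3.141, 0.001, 0.596]
contact_force: [-0.5, 0.4, -2.1]
opening: 0.0198
grip_force: 30.0
```

Request:
step_arm([
  [[0,0,0],0.18],
  [[0,0,0],0.36],
  [[0,0,0],0.54],
  [[0,0,0],0.72],
  [[0,0,0],0.9],
  [[0,0,0],1.08],
  [[0,0,0],1.26],
  [[0,0,0],1.44],
  [[0,0,0],1.62],
  [[0,0,0],1.72],
])

```text
time: 6.6
tool_pos: [0.6238, -0.1927, 0.1519]
tool_rot: [3.141, 0.001, -1.122]
contact_force: [0.9, -0.5, -1.1]
opening: 0.0196
grip_force: 30.0
```

Run:
```python
from h import *
s=robot.observe(); print(s['qpos'],s['opening'],s['grip_force'])
mv(27,-40,92,'B');mv(27,55,87,'B')
c=cam('wrist'); save(c,'w3.png')
```

```text
[-4.16881056e-01  6.52275169e-01  1.26383274e+00 -1.05505867e-05
  1.22655030e+00  2.27636859e+00] 0.01962825627517384 29.996626675128937
[-0.119  0.012  0.998] spin -0.0 now jig [ 27.8 -47.2] 151.9 t 6.6 open 19.6
[-1.702  0.012  1.082] spin -0.0 now jig [ 27.8 -47.2] 151.9 t 6.6 open 19.6
```

View pics/w3.png

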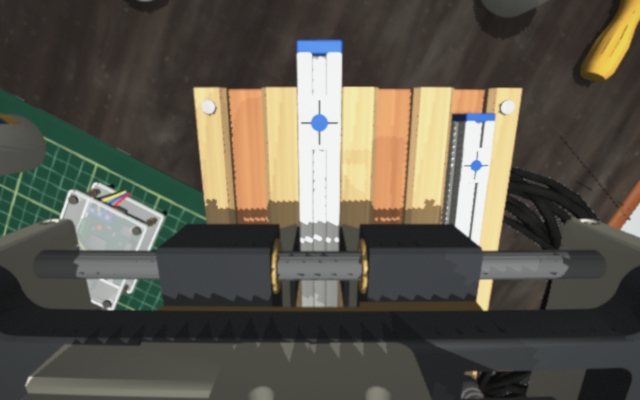

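Request:
step_arm([
  [[0,0.01,0.6],0],
  [[0,0.01,0.95],0],
  [[0,0.01,1.07],0],
  [[-0.1,0.01,1.07],0],
  [[-0.4,0.01,1.07],0],
  [[-0.8,0.01,1.07],0],
  [[-1.2,0.01,1.07],0],
  [[-1.55,0.01,1.07],0],
  [[-1.7,0.01,1.08],0],
  [[-1.7,0.01,1.08],0],
])

```text
time: 7.9
tool_pos: [0.5792, -0.1011, 0.0883]
tool_rot: [-3.141, -0.001, -1.117]
contact_force: [-0.8, 0.4, -2.0]
opening: 0.0199
grip_force: 30.0
```

Run:
```python
from h import *
s=robot.observe(); print(s['contact_force'],s['opening'])
c=cam('wrist'); q,n=blob(c,(319,122),14,'blue'); print(q,n,jig(at(c,q,.084)))
mv(27,55,87,'B')
```

```text
[-0.8391297   0.36706353 -1.95701795] 0.019945708116529213
[318.96730743 122.3667149 ] 249 [ 27.58218562 -10.25124905]
[-0.017  0.005  0.02 ] spin 0.005 now jig [27.3 54. ] 88.2 t 7.95 open 19.6
```

Request:
step_arm([
  [[0,0,0.01],0],
  [[0,0,0.01],0],
  [[0,0,0.01],0],
  [[0,0,0.01],0],
  [[0,0,0.01],0],
], hand=140)

```text
time: 8.57
tool_pos: [0.5789, -0.1014, 0.0871]
tool_rot: [3.142, -0.0, -1.118]
contact_force: [-0.5, -0.6, 0.0]
opening: 0.0414
grip_force: 0.0
```

Request:
step_arm([
  [[0,0,-0.5],0],
  [[0,0,-1.0],0],
  [[1.0,0,-1.5],0],
  [[1.2,0,-2.0],0],
  [[1.2,0,-2.0],0],
  [[1.2,0,-2.0],0],
])

```text
time: 9.32
tool_pos: [0.6097, -0.1655, 0.2061]
tool_rot: [3.14, 0.002, -1.118]
contact_force: [-0.1, -0.4, -0.1]
opening: 0.0412
grip_force: 0.0
```

```bash
cat >> h.py <<'E'
def dots(c):
    """find small dots, print jig coords"""
    im=np.array(c['pixels']).astype(int); r,g,b=im[...,0],im[...,1],im[...,2]
    for k,m in (('red',(r>g+45)&(r>b+45)),('blue',(b>r+45)&(b>g+25))):
        m=m.astype(np.uint8)
        n,l,st,ce=cv2.connectedComponentsWithStats(m)
        # dots have black cross; merge by closing
        m2=cv2.morphologyEx(m,cv2.MORPH_CLOSE,np.ones((3,3),np.uint8))
        n,l,st,ce=cv2.connectedComponentsWithStats(m2)
        for i in range(1,n):
            if 15<st[i,4]<450:
                J=jig(at(c,ce[i],.084))
                if abs(J[0])<115 and -150<J[1]<180: print(k,ce[i].round(1),st[i],J.round(1))
E
python3 - <<'E'
from h import *
c=cam('wrist'); save(c,'w4.png'); dots(c)
mv(-81,-18,110,'B');mv(-81,-18,87,'B')
E
```

```text
red [441.5  67.1] [428  59  28  20 448] [ -71.4 -123.3]
red [419.8 183.1] [419 176   2  14  16] [-61.8 -27.7]
red [261.5 212. ] [257 210  10   5  44] [78.2 -0.6]
red [378.2 224.3] [370 221  16   9 105] [-27.2  10.6]
red [362.8 300.6] [358 292  11  15 115] [-16.5  89.5]
blue [450.1  78.7] [437  75  26   8 160] [ -79.3 -114.5]
blue [447.5 119. ] [443 114  10  11  72] [-80.4 -82.6]
blue [318.1 163.9] [307 160  23   9 181] [ 27.6 -44.3]
blue [318.1 201.2] [314 197   9   9  60] [ 27.5 -10.9]
[0.025 1.795 1.598] spin 0.005 now jig [ 26.9 -16.2] 205.7 t 9.375 open 41.2
[0.025 1.794 1.981] spin 0.005 now jig [ 26.9 -16.2] 205.7 t 9.375 open 41.2
```

View pics/w4.png

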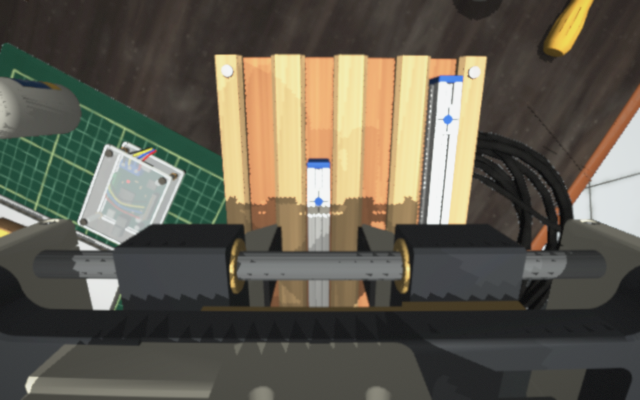

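Request:
step_arm([
  [[0.02,0.9,0],0],
  [[0.02,1.79,0],0.005],
  [[0.02,1.79,0.9],0.005],
  [[0.02,1.79,1.6],0.005],
  [[0.02,1.79,1.85],0.005],
  [[0.02,1.79,1.99],0.005],
  [[0.02,1.79,1.99],0.005],
  [[0.02,1.79,1.99],0.005],
])

```text
time: 10.38
tool_pos: [0.5151, -0.2144, 0.0889]
tool_rot: [-3.14, -0.002, -1.123]
contact_force: [0.0, -0.6, 0.6]
opening: 0.0415
grip_force: 0.0
```

Request:
step_arm([
  [[0,0,0],0],
  [[0,0,0],0],
  [[0,0,0],0],
  [[0,0,0],0],
  [[0,0,0],0],
  [[0,0,0],0],
], hand=255)

```text
time: 11.12
tool_pos: [0.5144, -0.2143, 0.088]
tool_rot: [-3.141, -0.0, -1.123]
contact_force: [-0.8, 0.8, 5.4]
opening: 0.0197
grip_force: 30.0
```

Run:
```python
from h import *
s=robot.observe(); print(s['contact_force'],s['opening'],s['grip_force'])
c=cam('wrist'); dots(c)
mv(-81,55,87,'B')
```

```text
[-0.7597479   0.82584411  5.39695908] 0.019665512978725746 29.9821999669075
blue [318.1 125.8] [309 117  19  19 235] [-79.9 -82.5]
[-1.237  0.015  0.017] spin -0.001 now jig [-80.2 -19.2] 88.1 t 11.175 open 19.7
```

Request:
step_arm([
  [[-0.2,0,0],0],
  [[-0.5,0,0],0],
  [[-0.85,0,0],0],
  [[-1.1,0,0],0],
  [[-1.21,0,0],0],
  [[-1.21,0,0],0],
  [[-1.21,0,0],0],
  [[-1.21,0,0],0],
])

```text
time: 12.18
tool_pos: [0.4827, -0.1477, 0.088]
tool_rot: [-3.141, 0.002, -1.123]
contact_force: [-1.3, 3.6, 9.7]
opening: 0.0197
grip_force: 30.0
```

Request:
step_arm([
  [[0,0,0],0],
  [[0,0,0],0],
  [[0,0,0],0],
  [[0,0,0],0],
  [[0,0,0],0],
], hand=140)

```text
time: 12.8
tool_pos: [0.4829, -0.1487, 0.0876]
tool_rot: [3.141, 0.0, -1.123]
contact_force: [-0.4, 0.2, -0.4]
opening: 0.041
grip_force: 0.0
```

Request:
step_arm([
  [[0,0,-0.5],0],
  [[0,0,-1.0],0],
  [[0,0,-2.0],0],
  [[1.0,-0.9,-2.5],0],
  [[1.2,-0.9,-2.5],0],
  [[1.2,-0.9,-2.5],0],
  [[1.2,-0.9,-2.5],0],
])

```text
time: 13.68
tool_pos: [0.5618, -0.1897, 0.2369]
tool_rot: [3.14, 0.002, -1.123]
contact_force: [0.7, -0.1, -0.6]
opening: 0.0414
grip_force: 0.0
```

Run:
```python
from h import *
c=cam('wrist'); dots(c); print([jig(at(c,p,.068)) for p in []])
save(c,'w5.png')
cs=cam('side')
k,n=blob(cs,(344,210),9,'red'); print('knob side',k,n,jig(at(cs,k,.154)))
mv(0,120,175,'A')
```

```text
blue [263.2 160.3] [253 157  21   8 148] [ 26.5 -44.2]
blue [372.2 162.4] [362 159  22   8 151] [-78.2 -42.1]
blue [263.8 193.6] [260 190   8   8  43] [ 27.5 -11.2]
blue [372.6 196. ] [369 193   8   7  43] [-80.   -8.7]
[]
knob side [342.90489251 209.76167532] 115 [  4.88790099 125.00760788]
[-2.291 -0.445  1.04 ] spin -3.142 now jig [-26.7 -17.5] 237.2 t 13.775 open 40.9
```

View pics/w5.png

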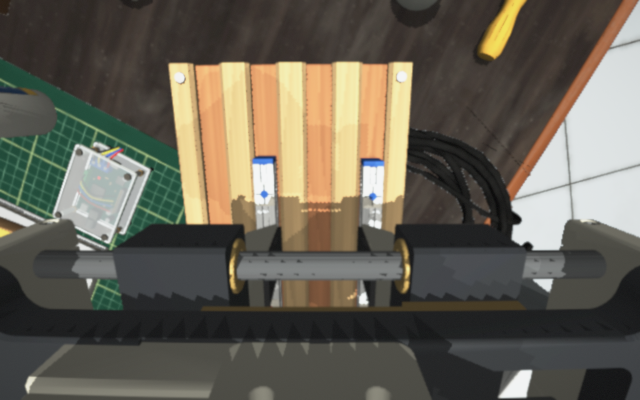

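```bash
cat >> h.py <<'E'
def white(c,near,rad=7):
    im=np.array(c['pixels']).astype(int).min(2); yy,xx=np.mgrid[:400,:640]
    w=np.clip(im-150,0,None)*(np.hypot(xx-near[0],yy-near[1])<rad)
    return np.array([(w*xx).sum(),(w*yy).sum()])/max(w.sum(),1)
E
python3 - <<'E'
from h import *
c=cam('wrist'); dots(c)
for p in [(180,77),(401,76)]:
    q=white(c,p); print(q,jig(at(c,q,.068)))
mv(-27,10,150,'B')
E
```

```text
blue [263.2 160.2] [253 157  21   8 147] [ 26.7 -44.1]
blue [372.4 162.3] [362 159  22   8 151] [-78.4 -42. ]
blue [264.  193.6] [260 190   9   8  45] [ 27.4 -11.1]
blue [372.5 195.5] [369 192   8   8  42] [-79.9  -9. ]
[179.20571222  76.75463967] [ 106.5417744  -122.24374678]
[401.45279363  75.9068791 ] [-105.50515415 -122.49371953]
[-0.459  0.006  1.457] spin -0.001 now jig [-26.6 -17.6] 237.4 t 13.825 open 41.7
```

Run:
```python
from h import *
mv(0,120,190,'B')
```

```text
[-2.293 -0.443  0.792] spin -0.001 now jig [-26.6 -17.6] 237.4 t 13.825 open 41.7
```

Request:
step_arm([
  [[-1.0,-0.2,0],0],
  [[-2.0,-0.44,0],0],
  [[-2.29,-0.44,0.4],0],
  [[-2.29,-0.44,0.79],0],
  [[-2.29,-0.44,0.79],0],
  [[-2.29,-0.44,0.79],0],
  [[-2.29,-0.44,0.79],0],
], hand=255, squeeze=10)

```text
time: 14.7
tool_pos: [0.5276, -0.0554, 0.1913]
tool_rot: [-3.14, -0.001, -1.124]
contact_force: [0.3, 0.1, -0.4]
opening: 0.0005
grip_force: 0.0
```

Run:
```python
from h import *
mv(0,120,163,'B')
s=cam('side'); 
c=cam('wrist'); dots(c)
```

```text
[-0.03   0.012  0.472] spin -0.001 now jig [  0.6 118.2] 191.3 t 14.7 open 0.5
blue [282.5  30.3] [277  24  12  13 100] [ 27.5 -11.3]
blue [427.2  34.1] [422  28  11  13  97] [-79.7  -8.9]
```

Request:
step_arm([
  [[-0.01,0.01,0.2],0],
  [[-0.01,0.01,0.33],0],
  [[-0.01,0.01,0.4],0],
  [[-0.01,0.01,0.44],0],
  [[-0.01,0.01,0.47],0],
  [[-0.01,0.01,0.48],0],
  [[-0.01,0.01,0.48],0],
  [[-0.01,0.01,0.48],0],
])

```text
time: 15.8
tool_pos: [0.5259, -0.0546, 0.1631]
tool_rot: [-3.142, -0.001, -1.123]
contact_force: [-7.5, 0.2, 15.5]
opening: 0.0003
grip_force: 7.3
```

Request:
step_arm([
  [[0,0,0.015],0],
  [[0,0,0.015],0],
  [[0,0,0],0],
  [[0,0,-0.3],0],
  [[0,0,-0.8],0],
  [[0,0,-1.2],0],
  [[0.8,0,-1.2],0],
  [[1.6,0,-1.2],0],
  [[2.3,0,-1.2],0],
  [[2.3,0,-1.2],0],
])

```text
time: 17.05
tool_pos: [0.5867, -0.1817, 0.2325]
tool_rot: [3.141, -0.0, -1.126]
contact_force: [-0.1, 0.9, -0.3]
opening: 0.0005
grip_force: 0.0
```

Run:
```python
from h import *
c=cam('wrist'); dots(c); save(c,'w6.png')
for p in [(180,77),(401,76)]: pass
mv(-81,20,150,'B'); mv(27,20,150,'B')
```

```text
blue [289.5 165. ] [279 161  21   9 147] [ 26.9 -44.2]
blue [399.8 166.9] [388 163  24   9 166] [-78. -42.]
blue [289.6 198.4] [286 195   8   8  39] [ 27.7 -11.4]
blue [399.5 200.6] [396 197   8   8  46] [-79.7  -8.8]
[-0.652  1.34   1.378] spin -0.003 now jig [ -0.7 -19.4] 232.6 t 17.1 open 0.4
[-0.657 -0.46   1.378] spin -0.003 now jig [ -0.7 -19.4] 232.6 t 17.1 open 0.4
```

Run:
```python
from h import *
mv(-80.5,54,87,'B')
```

```text
[-1.218  1.333  2.429] spin -0.003 now jig [ -0.7 -19.4] 232.6 t 17.1 open 0.4
```

Request:
step_arm([
  [[-0.6,0.8,0],0],
  [[-1.22,1.33,0.3],0],
  [[-1.22,1.33,1.0],0],
  [[-1.22,1.33,1.6],0],
  [[-1.22,1.33,2.0],0],
  [[-1.22,1.33,2.25],0],
  [[-1.22,1.33,2.4],0],
  [[-1.22,1.33,2.43],0],
  [[-1.22,1.33,2.43],0],
], hand=140)

```text
time: 18.23
tool_pos: [0.4828, -0.1477, 0.0883]
tool_rot: [-3.141, -0.001, -1.123]
contact_force: [-0.4, -0.5, 0.9]
opening: 0.0416
grip_force: 0.0
```

Request:
step_arm([
  [[0,0,0],0],
  [[0,0,0],0],
  [[0,0,0],0],
  [[0,0,0],0],
  [[0,0,0],0],
  [[0,0,0],0],
], hand=255, squeeze=30)

```text
time: 18.98
tool_pos: [0.4825, -0.1477, 0.088]
tool_rot: [-3.141, -0.0, -1.123]
contact_force: [-0.2, 0.4, 4.3]
opening: 0.0197
grip_force: 30.0
```

Run:
```python
from h import *
s=robot.observe(); print(s['contact_force'],s['opening'],s['grip_force'])
c=cam('wrist'); dots(c); mv(-80.5,-45,87,'B')
```

```text
[-0.20974525  0.36554241  4.31316566] 0.019699190669535176 29.9921116232872
blue [ 87.9 121.8] [ 80 113  17  18 234] [ 27.7 -11.1]
blue [318.5 125.7] [310 117  18  18 244] [-79.9  -8.8]
[1.659 0.007 0.017] spin -0.001 now jig [-80.   54.6] 88.0 t 19.025 open 20.0
```

Request:
step_arm([
  [[0.3,0,-0.01],0],
  [[0.8,0,-0.02],0],
  [[1.3,0,-0.02],0],
  [[1.66,0,-0.02],0],
  [[1.66,0,-0.3],0],
  [[1.66,0,-0.8],0],
  [[1.66,0,-1.1],0],
  [[1.66,0,-1.1],-0.18],
  [[1.66,0,-1.1],-0.36],
  [[1.66,0,-1.1],-0.54],
])

```text
time: 20.27
tool_pos: [0.5252, -0.2367, 0.1543]
tool_rot: [-3.142, 0.0, -0.577]
contact_force: [-0.3, 0.0, -1.5]
opening: 0.0196
grip_force: 30.0
```

Request:
step_arm([
  [[0,0,0],-0.18],
  [[0,0,0],-0.36],
  [[0,0,0],-0.54],
  [[0,0,0],-0.72],
  [[0,0,0],-0.9],
  [[0,0,0],-1.08],
  [[0,0,0],-1.26],
  [[0,0,0],-1.44],
  [[0,0,0],-1.57],
  [[0,0,0],-1.57],
])

```text
time: 21.52
tool_pos: [0.5252, -0.2368, 0.1542]
tool_rot: [-3.141, -0.0, 0.986]
contact_force: [0.4, 0.3, -1.6]
opening: 0.0195
grip_force: 30.0
```

Request:
step_arm([
  [[0,0,0],-0.18],
  [[0,0,0],-0.36],
  [[0,0,0],-0.54],
  [[0,0,0],-0.72],
  [[0,0,0],-0.9],
  [[0,0,0],-1.03],
  [[0,0,0],-1.03],
  [[0,0,0],-1.03],
])

```text
time: 22.52
tool_pos: [0.5254, -0.2372, 0.1539]
tool_rot: [3.142, 0.0, 2.013]
contact_force: [0.1, -0.3, -2.4]
opening: 0.0198
grip_force: 30.0
```

Run:
```python
from h import *
s=robot.observe(); print(s['contact_force'],s['opening'],s['grip_force'])
mv(-80.5,-45,88,'A');mv(-80.5,56.5,87,'A')
c=cam('wrist'); dots(c); save(c,'w7.png')
```

```text
[ 0.10451699 -0.28327577 -2.39843359] 0.01984331306490625 29.989437460899353
[-0.005 -0.006  1.098] spin -0.006 now jig [-80.2 -44.7] 153.9 t 22.525 open 19.8
[ 1.687 -0.016  1.114] spin -0.006 now jig [-80.2 -44.7] 153.9 t 22.525 open 19.8
red [311.2   7.4] [299   0  36  23 426] [-84.5  88.1]
red [397.1 112.6] [387 106  21  13 208] [-28.1  24.8]
red [384.6 187.4] [372 185  27   6 113] [-34.1 -26.1]
red [452.2 218.1] [439 200  28  33 447] [ 16.3 -49.3]
blue [318.6 125.7] [311 118  16  17 198] [-80.3  16.5]
blue [473.9 165.9] [468 160  13  13 105] [ 27.6 -11.2]
blue [467.5 209.9] [454 206  28   8 181] [ 26.8 -43.2]
```

View pics/w7.png

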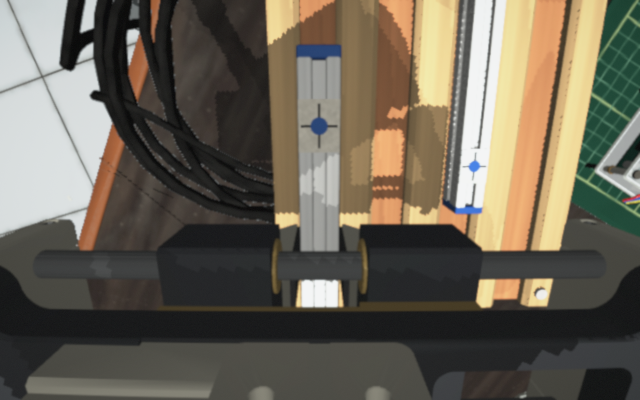

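Request:
step_arm([
  [[0,-0.01,0.6],-0.006],
  [[0,-0.01,0.95],-0.006],
  [[0,-0.01,1.08],-0.006],
  [[0.1,-0.01,1.09],-0.006],
  [[0.4,-0.01,1.09],-0.006],
  [[0.8,-0.01,1.09],-0.006],
  [[1.2,-0.01,1.09],-0.006],
  [[1.55,-0.01,1.09],-0.006],
  [[1.69,-0.01,1.1],-0.006],
  [[1.69,-0.01,1.1],-0.006],
])

```text
time: 23.82
tool_pos: [0.4816, -0.1462, 0.0882]
tool_rot: [3.141, 0.001, 2.023]
contact_force: [0.0, -0.6, -1.8]
opening: 0.0194
grip_force: 30.0
```

Request:
step_arm([
  [[0,0,0],0],
  [[0,0,0],0],
  [[0,0,0],0],
])

```text
time: 24.2
tool_pos: [0.4817, -0.1468, 0.0879]
tool_rot: [3.141, 0.001, 2.022]
contact_force: [0.6, 0.0, -0.1]
opening: 0.02
grip_force: 30.0
```

Run:
```python
from h import *
s=robot.observe(); print(s['contact_force'],s['opening'],s['grip_force'])
mv(-80.5,56.6,88,'A')
```

```text
[ 0.5675189   0.03611537 -0.09265128] 0.01995954669771378 29.998068809509277
[ 0.014 -0.001 -0.002] spin 0.003 now jig [-80.4  55.8] 87.9 t 24.2 open 20.0
```

Request:
step_arm([
  [[0.015,0,0],0],
  [[0.015,0,0],0],
  [[0.015,0,0],0],
])

```text
time: 24.58
tool_pos: [0.481, -0.1455, 0.0879]
tool_rot: [3.141, 0.001, 2.023]
contact_force: [0.7, -0.9, 1.5]
opening: 0.0197
grip_force: 30.0
```

Request:
step_arm([
  [[0,0,0],0],
  [[0,0,0],0],
  [[0,0,0],0],
  [[0,0,0],0],
  [[0,0,0],0],
], hand=140)

```text
time: 25.2
tool_pos: [0.4808, -0.1454, 0.0877]
tool_rot: [-3.141, -0.0, 2.023]
contact_force: [0.2, -0.1, -0.5]
opening: 0.0415
grip_force: 0.0
```

Request:
step_arm([
  [[0,0,-0.5],0],
  [[0,0,-1.0],0],
  [[-0.4,0.3,-1.4],0],
  [[-0.4,1.2,-1.4],0],
  [[-0.4,1.8,-1.4],0],
  [[-0.4,1.8,-1.4],0],
  [[-0.4,1.8,-1.4],0],
])

```text
time: 26.08
tool_pos: [0.5877, -0.1198, 0.1713]
tool_rot: [-3.14, -0.001, 2.023]
contact_force: [-0.8, -0.3, -0.5]
opening: 0.0411
grip_force: 0.0
```

Run:
```python
from h import *
mv(27.5,54,87.5,'A')
```

```text
[0.33  0.014 1.397] spin 0.004 now jig [26.8 34.1] 171.3 t 26.075 open 41.1
```

Request:
step_arm([
  [[0.33,0.01,0.3],0],
  [[0.33,0.01,0.8],0],
  [[0.33,0.01,1.1],0],
  [[0.33,0.01,1.3],0],
  [[0.33,0.01,1.39],0],
  [[0.33,0.01,1.39],0],
  [[0.33,0.01,1.39],0],
])

```text
time: 26.95
tool_pos: [0.5807, -0.1019, 0.089]
tool_rot: [3.141, 0.001, 2.023]
contact_force: [-0.1, -0.6, -0.1]
opening: 0.0411
grip_force: 0.0
```

Request:
step_arm([
  [[0,0,0],0],
  [[0,0,0],0],
  [[0,0,0],0],
  [[0,0,0],0],
  [[0,0,0],0],
  [[0,0,0],0],
], hand=255)

```text
time: 27.7
tool_pos: [0.5804, -0.1017, 0.0885]
tool_rot: [3.142, 0.0, 2.023]
contact_force: [-1.2, -0.7, 3.3]
opening: 0.0196
grip_force: 30.0
```

Request:
step_arm([
  [[-0.3,0,0],0],
  [[-0.8,0,-0.01],0],
  [[-1.3,0,-0.02],0],
  [[-1.65,0,-0.02],0],
  [[-1.65,0,-0.3],0],
  [[-1.65,0,-0.8],0],
  [[-1.65,0,-1.1],0],
  [[-1.65,0,-1.1],0],
  [[-1.65,0,-1.1],0],
])

```text
time: 28.82
tool_pos: [0.6231, -0.1902, 0.1537]
tool_rot: [-3.141, -0.001, 2.023]
contact_force: [-0.1, 0.7, -1.2]
opening: 0.0198
grip_force: 30.0
```

Run:
```python
from h import *
s=robot.observe(); print(s['contact_force'],s['opening'],s['grip_force'])
mv(27,-45,153,'A')
c=cam('wrist'); save(c,'w8.png'); z=s['tool_pos'][2]-.0875+.084
q,n=blob(c,(319,122),14,'red'); print(q,n,jig(at(c,q,z))); dots(c)
```

```text
[-0.05605171  0.70762212 -1.1807162 ] 0.019841081347233468 29.99949038028717
[-0.005 -0.02   0.012] spin 0.004 now jig [ 28.2 -44.7] 153.7 t 28.825 open 19.8
[318.97579978 120.74762624] 229 [27.67562114 20.66663108]
red [308.3   6.4] [301   0  23  20 243] [20.7 88.7]
red [383.8  71.2] [382  67   5   9  24] [69.2 51.2]
red [319.  120.8] [311 112  17  18 229] [27.6 19.8]
red [163.3 164.3] [158 159  12  12 103] [-80.6  -9.7]
red [248.1 187.6] [236 185  26   6 112] [-22.2 -26.1]
red [387.4 188. ] [373 186  28   5 111] [ 75.9 -26. ]
```

View pics/w8.png

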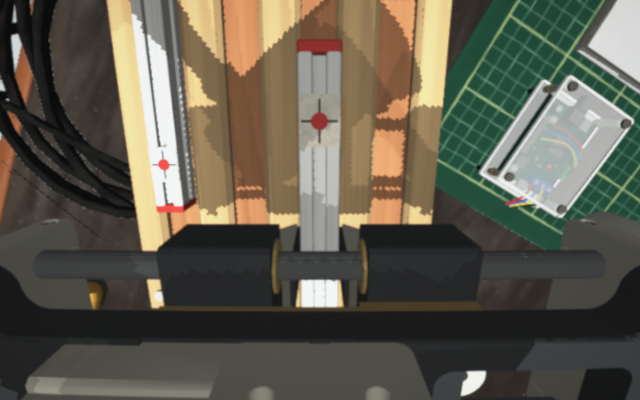

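Request:
step_arm([
  [[0,0,0],0.18],
  [[0,0,0],0.36],
  [[0,0,0],0.54],
  [[0,0,0],0.72],
  [[0,0,0],0.9],
  [[0,0,0],1.08],
  [[0,0,0],1.26],
  [[0,0,0],1.44],
  [[0,0,0],1.57],
  [[0,0,0],1.57],
])

```text
time: 30.12
tool_pos: [0.6231, -0.1905, 0.1532]
tool_rot: [-3.14, 0.001, 0.454]
contact_force: [0.2, -0.7, -2.3]
opening: 0.0198
grip_force: 30.0
```

Request:
step_arm([
  [[0,0,0],0.18],
  [[0,0,0],0.36],
  [[0,0,0],0.54],
  [[0,0,0],0.72],
  [[0,0,0],0.9],
  [[0,0,0],1.08],
  [[0,0,0],1.26],
  [[0,0,0],1.44],
  [[0,0,0],1.575],
  [[0,0,0],1.575],
])

```text
time: 31.38
tool_pos: [0.6234, -0.1907, 0.1537]
tool_rot: [3.141, 0.001, -1.119]
contact_force: [0.6, -0.0, -2.3]
opening: 0.0197
grip_force: 30.0
```

Run:
```python
from h import *
mv(27.3,55.4,88.3,'B')
```

```text
[-1.676  0.009  1.092] spin 0.004 now jig [ 28.3 -45.2] 153.7 t 31.375 open 19.7
```

Request:
step_arm([
  [[0,0.01,0.6],0.004],
  [[0,0.01,0.95],0.004],
  [[0,0.01,1.08],0.004],
  [[-0.1,0.01,1.08],0.004],
  [[-0.4,0.01,1.08],0.004],
  [[-0.8,0.01,1.08],0.004],
  [[-1.2,0.01,1.08],0.004],
  [[-1.55,0.01,1.08],0.004],
  [[-1.68,0.01,1.09],0.004],
  [[-1.68,0.01,1.09],0.004],
])

```text
time: 32.62
tool_pos: [0.5797, -0.1001, 0.0894]
tool_rot: [-3.141, -0.001, -1.125]
contact_force: [-0.5, -1.3, -1.8]
opening: 0.0197
grip_force: 30.0
```

Request:
step_arm([
  [[0,0,0],0],
  [[0,0,0],0],
  [[0,0,0],0],
])

```text
time: 33.0
tool_pos: [0.5794, -0.1006, 0.0888]
tool_rot: [3.142, -0.0, -1.127]
contact_force: [-0.7, 0.3, -0.7]
opening: 0.02
grip_force: 30.0
```

Run:
```python
from h import *
mv(27.3,55.4,88.3,'B')
c=cam('wrist'); q,n=blob(c,(319,122),14,'red'); print(q,n,jig(at(c,q,.084))); dots(c)
```

```text
[-0.007  0.007  0.008] spin -0.004 now jig [27.7 55. ] 88.8 t 33.0 open 20.0
[319.07478939 120.84695788] 249 [ 27.28466861 -10.54463175]
red [319.1 120.8] [310 112  19  19 249] [ 27.3 -10.5]
red [548.9 123.1] [541 114  17  19 235] [-80.6  -9.6]
red [340.4 201.7] [340 196   2  13  22] [16.9 28.2]
```

Nudge 0.5 mm, release, and go to the knob.

Request:
step_arm([
  [[-0.01,0,0.005],0],
  [[-0.01,0,0.005],0],
  [[-0.01,0,0.005],0],
])

```text
time: 33.42
tool_pos: [0.5791, -0.0996, 0.0886]
tool_rot: [3.142, -0.0, -1.126]
contact_force: [1.1, 0.3, -1.5]
opening: 0.0194
grip_force: 30.0
```

Request:
step_arm([
  [[0,0,0],0],
  [[0,0,0],0],
  [[0,0,0],0],
  [[0,0,0],0],
  [[0,0,0],0],
], hand=140)

```text
time: 34.05
tool_pos: [0.5791, -0.0997, 0.0886]
tool_rot: [-3.142, -0.0, -1.126]
contact_force: [0.9, -0.5, -0.4]
opening: 0.0414
grip_force: 0.0
```

Request:
step_arm([
  [[0,0,-0.6],0],
  [[0,0,-1.2],0],
  [[0,0,-2.0],0],
  [[0,0.3,-2.2],0],
  [[0,0.45,-2.2],0],
  [[0,0.45,-2.2],0],
])

```text
time: 34.8
tool_pos: [0.5534, -0.1114, 0.2192]
tool_rot: [3.14, 0.002, -1.127]
contact_force: [1.2, 0.0, -0.5]
opening: 0.0413
grip_force: 0.0
```

Run:
```python
from h import *
c=cam('wrist'); dots(c)
mv(0,120,190,'B')
```

```text
red [391.1 117. ] [391 108   2  19  22] [-64.1 -10.1]
red [409.8 117.4] [405 113  10  10  66] [-80.4  -9.7]
red [286.3 118. ] [282 114  10   9  65] [27.4 -9.6]
red [388.2 177. ] [387 150   4  52  77] [-64.2  43.2]
red [337.1 210.8] [333 209   9   4  27] [-17.7  75.3]
red [229.4 218.4] [228 213   4  10  16] [84.4 82.4]
[-1.057  0.005  0.488] spin -0.005 now jig [ 0.  56.5] 219.1 t 34.85 open 41.8
```

Both at −9.6/−9.7 (target −10): press.

Request:
step_arm([
  [[-1.06,0,0],0],
  [[-1.06,0,0.3],0],
  [[-1.06,0,0.48],0],
  [[-1.06,0,0.48],0],
  [[-1.06,0,0.48],0],
  [[-1.06,0,0.48],0],
], hand=255, squeeze=10)

```text
time: 35.6
tool_pos: [0.5277, -0.0543, 0.1922]
tool_rot: [-3.141, -0.001, -1.127]
contact_force: [-0.3, 0.2, -0.4]
opening: 0.0006
grip_force: 0.0
```

Run:
```python
from h import *
c=cam('wrist'); dots(c)
mv(0,120,163,'B')
```

```text
red [282.9  31.8] [278  26  11  12  97] [27.4 -9.7]
red [428.1  31.5] [423  26  11  12  97] [-80.5  -9.8]
red [404.8  45.2] [404  37   2  15  19] [-63.6  -0.3]
red [401.9  97.1] [401  79   3  37  51] [-63.5  37.1]
red [399.5 141.7] [398 124   4  34  53] [-63.7  71.4]
red [397.6 175.7] [397 162   3  28  43] [-63.7  99.1]
[-0.013  0.02   0.486] spin -0.004 now jig [  1.2 119.2] 192.2 t 35.65 open 0.6
```

Request:
step_arm([
  [[-0.01,0.01,0.2],0],
  [[-0.01,0.01,0.33],0],
  [[-0.01,0.01,0.4],0],
  [[-0.01,0.01,0.44],0],
  [[-0.01,0.01,0.47],0],
  [[-0.01,0.01,0.49],0],
  [[-0.01,0.01,0.5],0],
  [[-0.01,0.01,0.5],0],
  [[-0.01,0.01,0.5],0],
])

```text
time: 36.78
tool_pos: [0.5263, -0.0535, 0.1631]
tool_rot: [-3.141, -0.001, -1.126]
contact_force: [-6.3, 1.6, 12.1]
opening: 0.0009
grip_force: 6.3
```

Request:
step_arm([
  [[0,0,-0.3],0],
  [[0,0,-0.8],0],
  [[0,0,-1.2],0],
  [[0.8,0,-1.5],0],
  [[1.6,0,-1.5],0],
  [[2.0,0,-1.5],0],
  [[2.0,0,-1.5],0],
])

```text
time: 37.65
tool_pos: [0.5786, -0.1634, 0.2511]
tool_rot: [-3.141, -0.0, -1.128]
contact_force: [-0.3, 0.7, -0.9]
opening: 0.0004
grip_force: 0.0
```

Run:
```python
from h import *
c=cam('wrist'); dots(c); save(c,'w9.png')
cs=np.array(cam('side')['pixels'])[:,:,::-1]
cv2.imwrite('pics/s9.png',np.hstack([cv2.resize(cs[140:270,240:420],(400,289)),cv2.resize(np.array(c['pixels'])[:,:,::-1],(400,250))[:,:][:289] if 0 else cv2.copyMakeBorder(cv2.resize(np.array(c['pixels'])[:,:,::-1],(400,250)),0,39,0,0,0)]))
```

```text
red [382.3 171.3] [382 166   2  14  19] [-64.6 -14.5]
red [289.6 171.7] [286 168   8   8  45] [ 29.6 -14.7]
red [397.5 176. ] [394 172   8   9  46] [-80.4  -9.6]
red [350.4 208.8] [348 207   6   5  19] [-33.  25.]
```

View pics/s9.png

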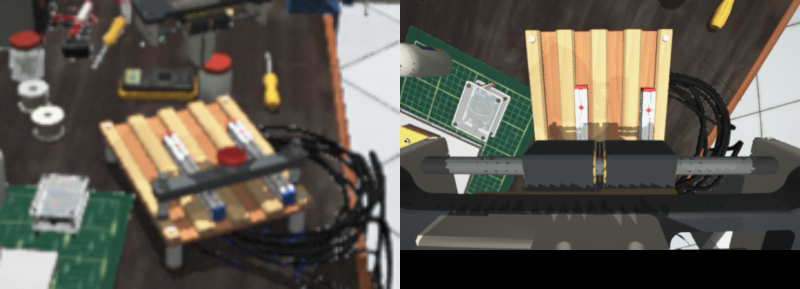

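Run:
```python
from h import *
for _ in range(2):
    c=cam('wrist'); dots(c); print()
```

```text
red [289.8 169.5] [286 166   8   8  46] [ 29.5 -14.5]
red [382.4 172.1] [382 166   2  12  19] [-64.5 -11.6]
red [397.8 173.7] [394 170   8   8  44] [-80.4  -9.8]
red [381.5 192.8] [381 186   2  15  25] [-64.6  10.2]

red [382.6 170.8] [382 163   2  15  24] [-64.6 -12.6]
red [290. 169.] [286 166   9   8  44] [ 29.5 -14.7]
red [398.1 173.5] [394 170   9   8  47] [-80.6  -9.7]
red [381.5 192.9] [381 185   2  16  22] [-64.6  10.7]
red [351.1 208.7] [349 207   5   4  16] [-33.4  27.6]
```

Request:
step_arm([
  [[0,0,0],0],
  [[0,0,0],0],
])

```text
time: 38.1
tool_pos: [0.5781, -0.1613, 0.2521]
tool_rot: [-3.141, -0.0, -1.125]
contact_force: [-0.9, 0.2, 0.0]
opening: 0.0005
grip_force: 0.0
```

Run:
```python
from h import *
c=cam('wrist'); dots(c); save(c,'w10.png'); mv(27,0,87.5,'B')
```

```text
red [382.6 171.1] [382 163   2  16  27] [-64.5 -12.6]
red [290.2 169.5] [287 166   8   8  46] [ 29.5 -14.5]
red [397.9 173.8] [394 171   9   7  44] [-80.4  -9.8]
red [381.4 194.9] [381 190   2  12  19] [-64.6  12.4]
[ 0.01  -0.447  2.742] spin -0.003 now jig [0.2 0.7] 252.0 t 38.15 open 0.7
```

Request:
step_arm([
  [[-0.82,-0.475,0.5],0],
  [[-0.82,-0.475,1.4],0],
  [[-0.82,-0.475,2.2],0],
  [[-0.82,-0.475,2.55],0],
  [[-0.82,-0.475,2.7],0],
  [[-0.82,-0.475,2.74],0],
  [[-0.82,-0.475,2.74],0],
  [[-0.82,-0.475,2.74],0],
], hand=140, squeeze=25)

```text
time: 39.15
tool_pos: [0.5833, -0.1055, 0.0885]
tool_rot: [-3.14, -0.001, -1.126]
contact_force: [0.2, -0.3, -0.9]
opening: 0.0413
grip_force: 0.0
```

Request:
step_arm([
  [[0,0,0],0],
  [[0,0,0],0],
  [[0,0,0],0],
  [[0,0,0],0],
  [[0,0,0],0],
  [[0,0,0],0],
], hand=255)

```text
time: 39.9
tool_pos: [0.5829, -0.1053, 0.0876]
tool_rot: [-3.141, -0.0, -1.126]
contact_force: [0.2, 0.2, 3.2]
opening: 0.0197
grip_force: 25.0
```

Run:
```python
from h import *
c=cam('wrist'); dots(c); mv(27.5,50,87.5,'B')
```

```text
red [318.8 124.3] [310 115  19  19 248] [ 28.6 -14.7]
red [550.9 135.5] [543 127  17  18 231] [-80.6  -9.7]
[-0.011  0.022  0.002] spin -0.004 now jig [28.8 49.3] 87.6 t 39.95 open 20.1
```

Request:
step_arm([
  [[-0.04,0.02,0],0],
  [[-0.085,0.02,0],0],
  [[-0.085,0.02,0],0],
  [[-0.085,0.02,0],0],
  [[-0.085,0.02,0],0],
])

```text
time: 40.58
tool_pos: [0.5794, -0.1011, 0.0876]
tool_rot: [3.142, -0.0, -1.126]
contact_force: [-0.5, -0.8, 5.1]
opening: 0.0196
grip_force: 25.0
```

Run:
```python
from h import *
c=cam('wrist'); dots(c)
```

```text
red [295.8  76.2] [295  66   2  25  33] [ 37.4 -30.4]
red [318.9 124.3] [310 116  19  18 249] [27.2 -9.5]
red [550.2 124.3] [542 116  18  18 239] [-80.6  -9.6]
red [340.2 202.5] [340 198   2  12  16] [16.9 27.8]
```

Request:
step_arm([
  [[0,0,0],0],
  [[0,0,0],0],
  [[0,0,0],0],
  [[0,0,0],0],
  [[0,0,0],0],
], hand=140)

```text
time: 41.25
tool_pos: [0.5794, -0.1011, 0.0873]
tool_rot: [3.141, 0.0, -1.126]
contact_force: [0.6, 0.0, 0.1]
opening: 0.0411
grip_force: 0.0
```

Request:
step_arm([
  [[0,0,-0.6],0],
  [[0,0,-1.2],0],
  [[0,0,-2.0],0],
  [[0,0.3,-2.2],0],
  [[0,0.45,-2.2],0],
  [[0,0.45,-2.2],0],
])

```text
time: 42.0
tool_pos: [0.5538, -0.1129, 0.218]
tool_rot: [3.14, 0.002, -1.127]
contact_force: [0.9, 0.1, 0.4]
opening: 0.0416
grip_force: 0.0
```

Run:
```python
from h import *
c=cam('wrist'); dots(c)
mv(0,120,190,'B')
```

```text
red [391.  118.3] [390 108   3  21  27] [-64.  -10.5]
red [409.7 119.2] [405 115  10   9  64] [-80.4  -9.7]
red [286.3 120. ] [282 116  10   9  65] [27.1 -9.4]
red [388.8 164.6] [388 151   3  26  41] [-64.1  30.1]
red [387.6 192.4] [387 180   2  23  36] [-64.4  56. ]
red [336.5 210.9] [334 210   6   3  16] [-17.3  73.6]
[-1.082e+00 -1.000e-03  4.670e-01] spin -0.005 now jig [-0.3 55. ] 217.9 t 42.05 open 41.2
```

Request:
step_arm([
  [[-1.08,0,0],0],
  [[-1.08,0,0.3],0],
  [[-1.08,0,0.46],0],
  [[-1.08,0,0.46],0],
  [[-1.08,0,0.46],0],
  [[-1.08,0,0.46],0],
], hand=255, squeeze=10)

```text
time: 42.8
tool_pos: [0.5276, -0.0547, 0.1921]
tool_rot: [-3.141, -0.001, -1.127]
contact_force: [0.5, 0.4, 0.9]
opening: 0.0003
grip_force: 0.0
```

Request:
step_arm([
  [[0,0,0.2],0],
  [[0,0,0.33],0],
  [[0,0,0.4],0],
  [[0,0,0.44],0],
  [[0,0,0.47],0],
  [[0,0,0.49],0],
  [[0,0,0.5],0],
  [[0,0,0.5],0],
  [[0,0,0.5],0],
])

```text
time: 43.92
tool_pos: [0.5269, -0.0543, 0.1632]
tool_rot: [-3.141, -0.001, -1.126]
contact_force: [-6.2, 0.6, 13.3]
opening: 0.0006
grip_force: 6.3
```

Run:
```python
from h import *
c=cam('wrist'); dots(c)
```

```text
red [277.1  19.4] [271  13  13  14 129] [27.2 -9.6]
red [442.3  19. ] [436  12  13  15 129] [-80.4  -9.8]
red [411.2  92.8] [411  86   2  16  18] [-62.9  36.3]
red [407.7 149.3] [407 135   3  28  43] [-63.   74.8]
red [405.7 179.1] [405 172   2  13  19] [-63.   96.5]
```

Request:
step_arm([
  [[0,0,-0.3],0],
  [[0,0,-0.8],0],
  [[0,0,-1.2],0],
  [[0.8,0,-1.5],0],
  [[1.6,0,-1.5],0],
  [[2.0,0,-1.5],0],
  [[2.0,0,-1.5],0],
  [[2.0,0,-1.5],0],
])

```text
time: 44.98
tool_pos: [0.5786, -0.1618, 0.2516]
tool_rot: [3.142, 0.001, -1.126]
contact_force: [-0.3, -0.1, -0.3]
opening: 0.0003
grip_force: 0.0
```

Run:
```python
from h import *
c=cam('wrist'); dots(c); save(c,'w11.png')
```

```text
red [382.5 176.2] [382 168   2  18  24] [-64.5  -7.9]
red [398.2 174.6] [395 171   8   8  45] [-80.5  -9.6]
red [292.5 175.1] [289 172   8   8  45] [27.4 -9.4]
```

```bash
python3 -c "
from cell import robot
print(robot.hand_in())"
```

```text
the job is handed in; nothing more can be done
None
```

The job is handed in: both rails present (grooves 1 and 3) were punched red end first, then turned and punched blue. The groove 3 rail shifted about 5 mm around the blue press, so I re-set it and pressed again. At that last press both dots measured within about 1 mm of the punch points, and both rails lie that way now.

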